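# Loosen the concentrate cap, then hold the ultrasonic cleaner's lid at its balance point

### The arm

A 7-joint arm with a two-finger parallel gripper is mounted at the origin on the work surface. World frame = base frame: x ahead of the robot, y to its left, z up, the work surface at z = 0. Lengths are in m, angles in rad, forces in N, time in s.
With the tool pointing down it reaches from about 0.4 to 0.9 m from the base axis. Payload 5.6 kg.
Tool frame: the origin (TCP) lies between the finger pads, 19 mm behind the fingertips; this is the grasp point; z points along the fingers, y is the line along which they close (so a half turn about z gives the same grasp; the last joint's range is limited). The gripper opens to 92 mm and grips with 3 to 60 N. Pads are 20 mm wide; open, the fingers measure 128 mm over their backs; the gripper's body (75 mm by 189 mm) begins 69 mm behind the grasp point.
Start: joints at [1.159, 0.468, -0.012, 1.603, 0.006, 1.071, -0.056], TCP at [0.234, -0.606, 0.233] pointing down, gripper open.
Joint ranges: [-2.53, 2.53], [-0.31, 2.02], [-1.57, 1.55], [0.28, 2.44], [-1.29, 4.43], [0.15, 1.84], [-2.92, 2.92]. Speed limits (rad/s): [2.57, 2.57, 3.14, 3.14, 3.14, 3.14, 3.14].

### API

Orientations are given as a 3x3 rotation matrix whose columns are the frame's x, y, z axes.
In Python, from station import env, effector, solver, viewer, workorder, search_frame, tip_of gives the robot as it stands. Calls block until the motion is done:
- env.reach(position, orientation): joint-space move of the TCP to a pose.
- env.movel(position, frame=None, rate=0.15): straight line of the TCP; frame=None keeps the orientation; rate is the mean speed in m/s.
- env.goto_joints(angles): joint-space move.
- effector.release() and effector.grasp(squeeze=None): open the fingers fully, or close them until they stop; squeeze is the grip in N (None keeps the last).
- env.pause(seconds).
- solver.inverse_kinematics(position, orientation): joint angles nearest the present ones, or None.
- env.sense(): the state.
- viewer.read_camera(name): name is "scene" or "top" or "wrist"; returns (picture, depth): 420x560x3 uint8, red, green, blue; 420x560 float32, m along the optical axis (not along the pixel's ray), 0 where there is no reading.
- viewer.camera_info(name): a dict with "intrinsics" (3x3 intrinsics, pixels), "eye" and "rotation" of the camera in the world; the wrist camera has in their place "T_tool_cam" (4x4, takes a point from camera to tool coordinates, whose origin is the TCP and whose axes are the flange's). Camera axes: x right, y up, looking along -z (the intrinsics and any distortion apply to the point x, -y, -z); pixel columns grow to the right and rows downward; lengths in m; the calibration is good to about 2 mm. A picture is of the moment at which its call begins: read the wrist's pose just before it. camera_info takes no time and is no camera call.
A pose or a line that the arm cannot do raises env.PlanningError and nothing moves.
- workorder.finish_job(): hands the job in; it is judged then, once.
Trained networks look in the newest picture that a camera, given by its name, has taken for a name from the list of things; names that differ only in an ending like _2 or _b are one class to them, and where a whole thing is asked for, a point or a joint stands for the part that bears it (a point fixed in the world has none). Each returns a list of dicts, best first, with "score" (0 to 1); they miss things now and then, are a little off and sometimes report something else, mostly with a low value. They report only what shows in the picture. A call takes as long as a camera call.
- search_frame(camera, name): "at" ([x, y, z] in m, in world coordinates, good to about 4 mm: the middle of the surface that is visible of it).
- tip_of(camera, name): "at" ([x, y, z] in m, in world coordinates, good to about 4 mm: a listed point, or the origin of a listed thing).
The state is a dict: "t": time; "joint_positions": joint angles; "joint_velocities": joint speeds; "tau": joint torques, N m; "ee_pos": TCP position; "tcp_rot": TCP orientation; "wrist_force": force on the tool from outside, world axes, zero at the start; "moment": the same for the moment, N m; "gripper_width": finger opening in m; "grasp_force": force on a finger pad.
Only numpy, scipy, OpenCV 4.12 (cv2) and the standard library are available. Lean on these libraries where they do the work, as an engineer would, in place of code of your own. Each camera call takes 0.05 s, during which the arm holds its last target. There are 200 camera calls.

### The job

I am about to fill the ultrasonic cleaner and will have only one hand for the bottle, so first unscrew the red cap of the yellow concentrate bottle by half a turn, leaving the blue-capped rinse bottle and the tools on the bench alone. Then take the cleaner's lid by its black bar and swing it up steadily to its balance point, where it stands plumb upright and leans neither shut nor back, never letting it drop shut or flop over backwards. Finish while still gripping the bar and holding the lid at that point: do not lower it or let go.

Things in the scene. Friction and masses are not known exactly. Their poses are not given: they have to be found in the camera images.
- cleaner: Bench-top ultrasonic cleaner, a stainless steel tank 156 mm deep (x), 230 mm wide (y) and 140 mm high, fixed to the bench, with a black control panel on its front. Origin: centre of its underside, on the bench; x points from the front (facing the robot) to the back, y along its width, z up. Its hinged lid belongs to it.
- lid (a joint): Angle of the cleaner's steel lid (rad): 0 shut (its start), grows as its front edge swings up and back about the level hinge along the back rim; back stop at 2.05. It weighs about 0.4 kg and its hinge is nearly frictionless: it falls shut below 1.57, where its 5 mm plate stands plumb and it balances, and falls over backwards beyond.
- lid_hinge (a point): Middle of the lid's hinge axis; it lies in the cleaner's frame at x +76 mm, y 0, z 145 mm. The axis runs along the cleaner's y. Same axes as the cleaner.
- lid_bar (a point): Middle of the lid's grip bar: black, round, 14 mm thick, 120 mm long, parallel to the hinge, on two thin legs at its ends. Lid shut: 178 mm in front of the hinge axis (cleaner's -x), 30 mm above it, 175 mm above the bench, 29 mm above the lid plate, 23 mm ahead of its edge. Lid at 1.57: 178 mm above the axis, 30 mm behind it. Fingers pointing down can pinch it front and back; it can turn in them.
- concentrate: Square yellow plastic bottle with a red screw cap, 74 mm wide, gripped by a dark steel holder that is screwed to the bench: it cannot turn or move. Origin: centre of the holder's underside on the bench, z up. It stands to the left or to the right of the cleaner, the rinse bottle on the other side.
- red_cap_top (a point): Centre of the flat top of the red screw cap, 163 mm above the bench: a ribbed upright cylinder 38 mm in diameter and 24 mm high, with a white index line on its top running from the centre to the rim along the point's x; z is up along the screw axis. Below the cap are 7 mm of neck, then the bottle's shoulder. The cap turns with the point.
- red_cap (a joint): Turn of the red cap (rad): 0 fully tight, grows as it is unscrewed, anticlockwise seen from above; starts between 0 and 0.25, stop at 4.4. It is captive: it turns on the neck without rising or coming off, stays where it is left, and resists with about 0.08 N m, so a firm grip turns it.
- rinse: Square white plastic bottle with a blue screw cap, the same size and in the same kind of fixed holder as the concentrate bottle. Not to be used. Origin: centre of the holder's underside on the bench.
- blue_cap (a joint): Turn of the rinse bottle's blue cap (rad): 0 fully tight, and to be left so.
- bur_block: Loose stepped wooden block with two rows of burs, 60 by 110 mm, 72 mm high over the burs. Origin: centre of its underside. Leave alone.
- doming_block: Loose polished steel doming cube, 50 mm a side, with dimples. Origin: centre of its underside. Leave alone.
- punch_tray: Loose blue tray with steel ball punches, 75 by 115 mm, 42 mm high. Origin: centre of its underside. Leave alone.
- pliers: Loose pliers with yellow handles, lying flat, 155 mm long, 12 mm high. Origin: under the pivot; x points to the jaws. Leave alone.
- hammer: Loose hammer with a wooden handle, 230 mm long, lying flat on the bench. Origin: on the bench under the middle of its length; x points to the head. Leave alone.
- mandrel: Loose tapered steel ring mandrel with a wooden handle, 315 mm long, 27 mm thick, lying behind the cleaner. Origin: on the bench below it, 140 mm from the handle's end; x along it. Leave alone.

How it is judged:
On the way, in this order (a step that is already met when the one before it is completed fails the run):
1. the red cap is unscrewed about half a turn (more than 2.7 rad from tight) while the lid is still shut (value of joint red_cap above 2.7 rad and value of joint lid below 0.15 rad), for 0.1 s.
2. the lid is lifted by its bar (value of joint lid above 0.5 rad and contact force between the fingers and cleaner above 1 N), for 0.05 s.
3. the lid is held still at its balance point, gripped by its bar (value of joint lid between 1.48 and 1.66 rad and velocity of joint lid between -0.15 and 0.15 rad/s and contact force between the fingers and cleaner above 5 N and distance between the grasp point and lid_bar below 0.035 m), for 0.5 s.
At the end, for the whole second after the job is handed in: Lid still (under 0.15 rad/s) at 1.57 +/- 0.09 rad, its bar gripped by the fingers (over 5 N, TCP within 35 mm of the bar's middle), nothing else propping it; red cap over 2.7 rad from tight, blue cap under 0.3 rad; every loose tool within 30 mm of its start (all of step 3 and value of joint red_cap above 2.7 rad and value of joint blue_cap below 0.3 rad and distance of each of bur_block, doming_block, punch_tray, pliers, hammer, mandrel from where it was at the start of the episode below 0.03 m and contact force between cleaner and bur_block below 0.2 N and contact force between cleaner and doming_block below 0.2 N and contact force between cleaner and punch_tray below 0.2 N and contact force between cleaner and pliers below 0.2 N and contact force between cleaner and hammer below 0.2 N and contact force between cleaner and mandrel below 0.2 N); the arm keeps its last pose, push and grip.
It fails at once if the lid flops over backwards (beyond 1.85 rad) (value of joint lid above 1.85 rad).
It fails at once if the lid is dropped or flung (faster than 3 rad/s) (velocity of joint lid above 3 rad/s or velocity of joint lid below -3 rad/s).
It fails at once if the rinse bottle's blue cap is turned (value of joint blue_cap above 0.3 rad).
It fails at once if a tool on the bench is knocked more than 30 mm away (distance of any of bur_block, doming_block, punch_tray, pliers, hammer, mandrel from where it was at the start of the episode above 0.03 m).
It also fails if it takes over 72 s, if anything falls off the work surface, if the arm or the gripper's body presses on something with over 40 N, if the wrist force passes 120 N, or if a joint passes its speed limit or range.

## Working session

There is one attempt and no reset: what is moved stays moved. The work goes in short steps, each a Python script; the robot and the scene stay as the last script left them, time stands still between calls to the robot, and variables do not carry over. Pictures are saved under pics/ and viewed, at most 10 in all, crops included, and the job is handed in when it is done.

```bash
mkdir -p pics; ls; python3 - <<'E'
from station import env, effector, solver, viewer, workorder, search_frame, tip_of
import cv2, numpy as np
for c in ("scene","top"):
    p,d=viewer.read_camera(c); cv2.imwrite(f"pics/{c}0.png",p[:,:,::-1])
    i=viewer.camera_info(c); print(c,np.round(i["eye"],3).tolist(),np.round(i["rotation"],3).tolist(),i["intrinsics"][0][0])
    for n in ("lid_hinge","lid_bar","red_cap_top","cleaner","concentrate","rinse","bur_block","doming_block","punch_tray","pliers","hammer","mandrel"):
        r=tip_of(c,n)
        print(n,[(np.round(q["at"],3).tolist(),round(q["score"],2)) for q in r[:2]])
        if n=="red_cap_top": print({k:v for k,v in r[0].items()} if r else None)
s=env.sense(); print(s["t"],s["wrist_force"],s["tcp_rot"],s["gripper_width"])
E
```

```text
pics
scene [1.007, 0.444, 1.197] [[-0.723, -0.592, 0.356], [0.69, -0.618, 0.376], [-0.003, 0.518, 0.855]] 424.7513926788637
lid_hinge [([0.657, -0.056, 0.146], 0.69)]
lid_bar [([0.482, -0.074, 0.174], 0.56)]
red_cap_top [([0.478, -0.315, 0.159], 0.67), ([0.762, 0.226, 0.0], 0.41)]
{'at': [0.4778, -0.3147, 0.1589], 'score': 0.67}
cleaner [([0.582, -0.058, 0.002], 0.96)]
concentrate [([0.477, -0.315, 0.001], 0.68)]
rinse [([0.452, 0.338, -0.001], 0.92), ([0.479, -0.316, 0.16], 0.29)]
bur_block [([0.768, 0.227, -0.0], 0.92)]
doming_block [([0.736, -0.274, -0.002], 0.86)]
punch_tray [([0.654, 0.402, -0.004], 0.83), ([0.671, -0.443, 0.0], 0.23)]
pliers [([0.376, 0.016, -0.004], 0.83), ([0.764, 0.226, -0.0], 0.68)]
hammer [([0.673, -0.44, 0.002], 0.94)]
mandrel [([0.782, -0.017, -0.003], 0.61)]
top [0.402, 0.004, 1.074] [[0.028, 0.984, -0.178], [-0.999, 0.036, 0.037], [0.043, 0.177, 0.983]] 386.173918073362
lid_hinge [([0.66, -0.051, 0.143], 0.67)]
lid_bar [([0.48, -0.073, 0.178], 0.64)]
red_cap_top [([0.478, -0.319, 0.164], 0.83)]
{'at': [0.4782, -0.3194, 0.1644], 'score': 0.83}
cleaner [([0.58, -0.062, -0.002], 0.58)]
concentrate [([0.767, 0.232, 0.001], 0.74), ([0.479, -0.315, 0.002], 0.73)]
rinse [([0.455, 0.336, 0.001], 0.7)]
bur_block [([0.769, 0.23, -0.0], 0.83)]
doming_block [([0.728, -0.274, 0.001], 0.89)]
punch_tray [([0.656, 0.403, -0.004], 0.76)]
pliers []
hammer [([0.672, -0.438, -0.004], 0.73), ([0.373, 0.019, 0.001], 0.59)]
mandrel [([0.781, -0.011, -0.005], 0.62)]
1.3 [ 0.10835146 -0.52561735 -0.49329482] [[ 9.32777629e-01  3.60452348e-01 -9.15664027e-06]
 [ 3.60452347e-01 -9.32777628e-01 -5.66808491e-05]
 [-2.89718543e-05  4.95700956e-05 -9.99999998e-01]] 0.09220551955249848
```

View pics/top0.png

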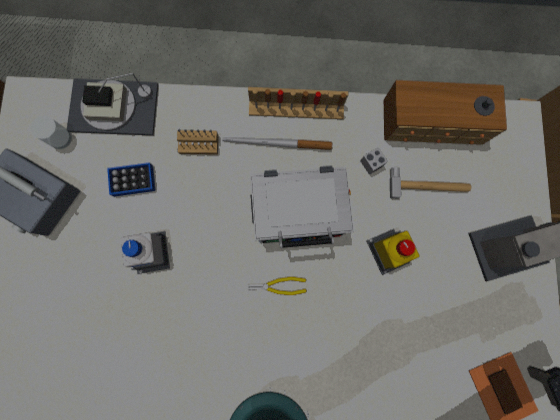

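View pics/scene0.png

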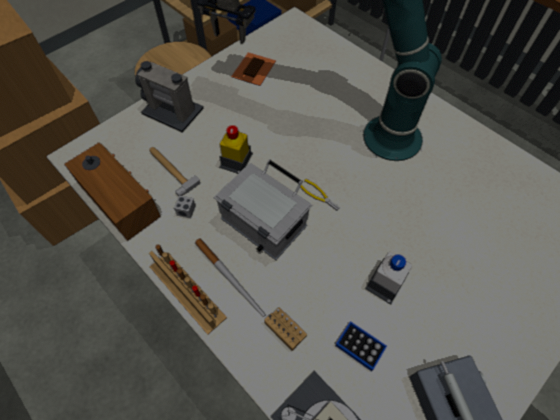

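The top view agrees with the networks: red cap at about pixel (405,247), bar in front of the slightly yawed lid at about (310,252), and blue cap on the far side at (132,248). In the scene view the red cap is at (232,131), with no obstacles close to it. I'll hover over the cap and refine with the wrist camera.

```bash
cat >h.py <<'E'
from station import env, effector, solver, viewer, workorder, search_frame, tip_of
import cv2, numpy as np
def down(a):  # tool z down, tool y (closing line) at world angle a
    y=np.array([np.cos(a),np.sin(a),0]); z=np.array([0,0,-1.]); return np.column_stack([np.cross(y,z),y,z])
def cloud(c):
    s=env.sense(); p,d=viewer.read_camera(c); i=viewer.camera_info(c); K=np.array(i["intrinsics"])
    v,u=np.indices(d.shape); P=np.stack([(u-K[0,2])/K[0,0]*d,-(v-K[1,2])/K[1,1]*d,-d],-1)
    if "eye" in i: W=P@np.array(i["rotation"]).T+i["eye"]
    else:
        T=np.array(i["T_tool_cam"]); W=(P@T[:3,:3].T+T[:3,3])@np.array(s["tcp_rot"]).T+s["ee_pos"]
    W[d==0]=np.nan
    return p,W
def redcap(c):
    p,W=cloud(c); h=cv2.cvtColor(p,cv2.COLOR_RGB2HSV).astype(int)
    m=((h[...,0]<8)|(h[...,0]>172))&(h[...,1]>120)&(h[...,2]>50)&(np.hypot(W[...,0]-.478,W[...,1]+.317)<.05)&(W[...,2]>.155)&(W[...,2]<.172)
    n,l,st,_=cv2.connectedComponentsWithStats(m.astype(np.uint8)); k=1+np.argmax(st[1:,4]); q=(W[l==k])
    (cx,cy),r=cv2.minEnclosingCircle(q[:,:2].astype(np.float32))
    return p,W,dict(n=len(q),mean=np.round(q.mean(0),4),circ=np.round([cx,cy,r],4))
E
python3 - <<'E'
from h import *
for c in("scene","top"): print(c,redcap(c)[2])
p,W=cloud("top")
m=(p.max(2)<90)&(abs(W[...,2]-.178)<.012)&(abs(W[...,0]-.481)<.05)&(abs(W[...,1]+.074)<.09)
q=W[m]; print("bar",len(q),q.mean(0),np.linalg.svd(q-q.mean(0),full_matrices=False)[2][0],q.min(0),q.max(0))
i=viewer.camera_info("wrist"); print(np.round(i["T_tool_cam"],3))
q=solver.inverse_kinematics([.478,-.317,.30],down(np.pi/2)); print("q",np.round(q,3))
for a in (0,.5,1,2): print(a,np.round(solver.inverse_kinematics([.478,-.317,.30],down(a)),2))
q=np.array(q); a0=q[6]
env.goto_joints(list(q)); p,W,r=redcap("wrist"); print(r); cv2.imwrite("pics/w1.png",p[:,:,::-1])
print(tip_of("wrist","red_cap_top")[:1], env.sense()["t"])
E
```

```text
scene {'n': 85, 'mean': array([ 0.4781, -0.312 ,  0.1626]), 'circ': array([ 0.4775, -0.3129,  0.0184])}
top {'n': 188, 'mean': array([ 0.4796, -0.3148,  0.1626]), 'circ': array([ 0.4802, -0.3153,  0.0192])}
bar 313 [ 0.48330542 -0.07313997  0.18036189] [-0.11234457  0.99366075 -0.00412457] [ 0.46981001 -0.13444422  0.16690985] [ 0.50018873 -0.00993088  0.18598052]
[[-0.001  0.961  0.276  0.077]
 [ 1.     0.001 -0.     0.   ]
 [-0.     0.276 -0.961 -0.151]
 [ 0.     0.     0.     1.   ]]
q [ 1.057  0.362 -0.673  1.686  0.242  1.178  1.892]
0 [ 0.84  0.31 -0.38  1.7   0.13  1.16  0.42]
0.5 [ 0.91  0.32 -0.47  1.69  0.16  1.16  0.89]
1 [ 0.98  0.34 -0.57  1.69  0.2   1.17  1.36]
2 [ 1.42  0.65 -1.31  1.67  0.64  1.34  2.  ]
{'n': 1540, 'mean': array([ 0.4773, -0.3171,  0.1624]), 'circ': array([ 0.4782, -0.3168,  0.0197])}
[{'at': [0.4811, -0.318, 0.1658], 'score': 0.77}] 3.25
```

The cap centre is about (0.4785, -0.316), and increasing q7 turns anticlockwise. I'll descend with q7 ≈ -1.6, grip and turn by +3.2.

```bash
python3 - <<'E'
from h import *
c=[.4785,-.316]
q=np.array(solver.inverse_kinematics(c+[.22],down(0))); q[6]=-1.6
env.goto_joints(list(q)); s=env.sense(); print(s["ee_pos"])
env.movel(c+[.157]); 
effector.grasp(25); env.pause(.2)
s=env.sense(); q=np.array(s["joint_positions"]); print(s["t"],q[6],s["ee_pos"],s["gripper_width"],s["grasp_force"],s["wrist_force"])
cv2.imwrite("pics/t1.png",cloud("top")[0][200:300,350:450,::-1])
for k in range(8):
    q[6]+=.4; env.goto_joints(list(q)); s=env.sense(); print(round(s["t"],2),s["joint_positions"][6],np.round(s["wrist_force"],1),np.round(s["moment"],2),s["gripper_width"],s["grasp_force"])
    if np.abs(s["wrist_force"]).max()>70: break
E
```

```text
[ 0.47854865 -0.31600784  0.22005998]
7.8167 -1.630711663826237 [ 0.47849846 -0.31600616  0.15699482] 0.0373087183141894 25.00003606081009 [-0.48605538 -0.40783577  0.81531012]
8.33 -1.233540005466727 [-0.1  0.4  0.2] [-0.06  0.05  0.01] 0.03742260375055511 24.99990552663803
8.8 -0.8348105264926821 [-0.  -0.1 -0.2] [-0.12  0.01  0.08] 0.03738393083147425 25.000006556510925
9.27 -0.4353003594598595 [-0.1 -1.5  0.8] [-0.26 -0.04  0.04] 0.03764836472734462 24.999841153621674
9.73 -0.035432717455995084 [ 0.8 -0.9 -0.6] [-0.33 -0.11  0.07] 0.03756709960285665 24.999804496765137
10.2 0.3645156151976355 [ 1.  -2.  -0.3] [-0.43 -0.21 -0.01] 0.03739925485722493 24.999766051769257
10.67 0.7645084402300193 [ 2.  -1.3 -1.6] [-0.44 -0.39  0.04] 0.03742564370119332 24.999699890613556
11.13 1.1645239225192427 [ 1.6 -2.3 -1. ] [-0.49 -0.54  0.02] 0.0374820510951956 24.999605119228363
11.6 1.5645071238675843 [ 2.4 -1.8 -2.3] [-0.5  -0.63  0.05] 0.03758007077989102 24.999525547027588
```

```bash
python3 - <<'E'
from h import *
s=env.sense(); effector.release(); env.movel([.4785,-.316,.30],rate=.2)
q=solver.inverse_kinematics([.478,-.317,.30],down(np.pi/2)); env.goto_joints(list(q))
p,W,r=redcap("wrist"); print(r,env.sense()["t"])
a=cv2.imread("pics/w1.png"); b=p[:,:,::-1]
cv2.imwrite("pics/cmp.png",np.hstack([a[:,80:480],b[:,80:480]]))
E
```

```text
{'n': 1543, 'mean': array([ 0.4779, -0.3166,  0.1624]), 'circ': array([ 0.4783, -0.3169,  0.0199])} 13.85
```

View pics/cmp.png

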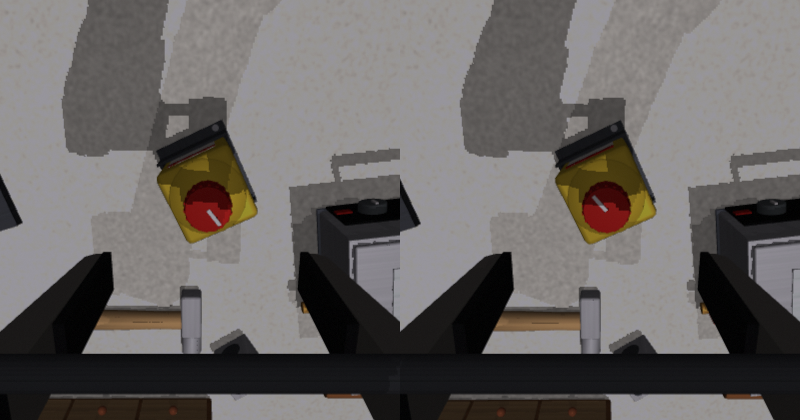

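The white index line went from lower right (216,217) to upper left (600,203). That is about half a turn, so the cap is done. Next I'll hover over the bar and measure it from close by.

```bash
python3 - <<'E'
from h import *
env.reach([.481,-.0735,.30],down(.1126)); s=env.sense(); print(s["t"],np.round(s["joint_positions"],2))
p,W=cloud("wrist"); cv2.imwrite("pics/w2.png",p[:,:,::-1])
m=(p.max(2)<110)&(abs(W[...,2]-.178)<.009)&(abs(W[...,0]-.481)<.05)&(abs(W[...,1]+.074)<.09)
n,l,st,_=cv2.connectedComponentsWithStats(m.astype(np.uint8)); print(st)
q=W[l==1+np.argmax(st[1:,4])]; c=q.mean(0); d=np.linalg.svd(q-c,full_matrices=False)[2][0]; d*=np.sign(d[1])
print("bar",c,d,np.arctan2(-d[0],d[1]),((q-c)@d).min(),((q-c)@d).max(),q[:,2].max())
ax=np.array([d[1],-d[0]]); t=(q-c)[:,:2]@ax; print("across",t.min(),t.max())
print(tip_of("wrist","lid_bar")[:1],tip_of("wrist","lid_hinge")[:1])
E
```

```text
15.4667 [ 0.44  0.15 -0.39  1.89  0.06  1.11  0.14]
[[     0      0    560    420 232220]
 [   273    126     26    163   2980]]
bar [ 0.48023293 -0.07083041  0.17989287] [-0.11497393  0.99335933 -0.00427064] 0.11522981104262729 -0.06488545021311304 0.06068237500078911 0.18400631509201265
across -0.008662357744661368 0.0095177255150874
[{'at': [0.4787, -0.0688, 0.17], 'score': 0.84}] []
```

View pics/w2.png

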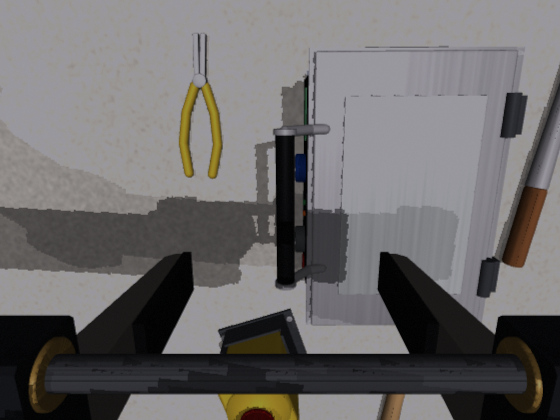

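The bar runs vertically at about column 285, rows 130–287, and sits between the open fingers. Its middle is about (0.4805, -0.073) with a yaw of 0.114. I'll descend, grip and swing the lid along the arc.

```bash
python3 - <<'E'
from h import *
a=.114; cx=np.array([np.cos(a),np.sin(a),0]); z=np.array([0,0,1.]); R=down(a)
b=np.array([.4805,-.073,.178])
H=b+.178*cx; 
def pos(th): return b+cx*(.178-.178*np.cos(th)+.030*np.sin(th))+z*(.178*np.sin(th)+.030*np.cos(th)-.030)
qs=[solver.inverse_kinematics(pos(t),R) for t in np.linspace(0,1.57,8)]; print([None if q is None else np.round(q,2).tolist() for q in qs])
env.reach([.4805,-.073,.24],R); env.movel(b,R,rate=.1)
effector.grasp(25); env.pause(.2); s=env.sense(); print(s["t"],s["ee_pos"],s["gripper_width"],s["grasp_force"],np.round(s["wrist_force"],1))
if .010<s["gripper_width"]<.018:
  for t in np.arange(.1,.61,.1):
    env.movel(pos(t),R,rate=.08); s=env.sense(); print(round(t,2),round(s["t"],2),np.round(s["wrist_force"],1),s["gripper_width"],s["grasp_force"])
    if np.linalg.norm(s["wrist_force"])>50: break
  p,_=cloud("scene"); cv2.imwrite("pics/s2.png",p[:,:,::-1])
E
```

```text
[[0.41, 0.3, -0.38, 2.03, 0.15, 0.84, 0.06], [0.41, 0.26, -0.39, 1.97, 0.12, 0.94, 0.08], [0.41, 0.25, -0.39, 1.89, 0.11, 1.02, 0.08], [0.39, 0.27, -0.4, 1.79, 0.12, 1.1, 0.07], [0.37, 0.31, -0.4, 1.69, 0.13, 1.17, 0.05], [0.35, 0.36, -0.4, 1.58, 0.15, 1.23, 0.03], [0.32, 0.43, -0.41, 1.47, 0.17, 1.27, 0.01], [0.3, 0.51, -0.42, 1.37, 0.21, 1.31, -0.01]]
18.1 [ 0.48071395 -0.07296817  0.17801613] 0.013213969745339985 24.999589025974274 [ 2.3  0.8 -1.9]
0.1 18.48 [ 2.9 -0.4 -3.6] 0.013114249767837562 24.996696710586548
0.2 18.85 [ 1.   0.1 -3.7] 0.013120738448683314 24.99669849872589
0.3 19.23 [-0.9  0.9 -2.2] 0.013374308267735705 24.99699354171753
0.4 19.6 [-6.   0.2  1.1] 0.013242606269421565 24.997325241565704
0.5 19.98 [-8.6  0.6  2. ] 0.01321067017550606 24.997754395008087
0.6 20.35 [-10.9  -0.3   6. ] 0.013039780497131984 24.99839723110199
```

```bash
python3 - <<'E'
from h import *
a=.114; cx=np.array([np.cos(a),np.sin(a),0]); z=np.array([0,0,1.]); R=down(a)
b=np.array([.4805,-.073,.178])
def pos(th): return b+cx*(.178-.178*np.cos(th)+.030*np.sin(th))+z*(.178*np.sin(th)+.030*np.cos(th)-.030)
for t in list(np.arange(.7,1.51,.1))+[1.57]:
    env.movel(pos(t),R,rate=.08); s=env.sense(); print(round(t,2),round(s["t"],2),np.round(s["wrist_force"],1),s["gripper_width"],s["grasp_force"])
    if np.linalg.norm(s["wrist_force"])>50: break
env.pause(.3); s=env.sense(); print(s["ee_pos"],pos(1.57),s["wrist_force"])
p,W=cloud("scene"); cv2.imwrite("pics/s3.png",cv2.resize(p[100:280,160:400,::-1],None,fx=3,fy=3))
for c in("scene","top"): print(tip_of(c,"lid_bar")[:2],tip_of(c,"lid_hinge")[:2])
# lid plate plane from the scene camera (back side), in cleaner axes from the hinge
H=b+.178*cx; H[2]=.145; y=np.array([-cx[1],cx[0],0])
for c in("scene","top"):
    _,W=cloud(c); L=np.stack([(W-H)@cx,(W-H)@y,W[...,2]-.145],-1)
    m=(abs(L[...,0])<.04)&(abs(L[...,1])<.11)&(L[...,2]>.03)&(L[...,2]<.135); q=L[m]
    if len(q)>30:
        f=np.polyfit(q[:,2],q[:,0],1); r=abs(q[:,0]-np.polyval(f,q[:,2]))<.006
        f=np.polyfit(q[r,2],q[r,0],1); print(c,len(q),r.sum(),"slope",f,"angle",np.pi/2+np.arctan(f[0]))
E
```

```text
0.7 20.77 [-14.5  -0.6  11.6] 0.013443399449069606 24.999463856220245
0.8 21.15 [-12.2  -0.7  13.4] 0.01302864016533831 25.008625388145447
0.9 21.52 [-7.  -0.6 10.8] 0.01282983985723401 25.006589591503143
1.0 21.9 [-6.1  0.1  8.2] 0.013039033360910071 25.005066096782684
1.1 22.27 [-4.2  0.1  6.4] 0.013661763985425141 25.003157258033752
1.2 22.65 [-3.4 -0.8  6.2] 0.013269498884799825 25.003255605697632
1.3 23.02 [-1.5 -0.3  3.5] 0.01337048731494061 25.00336468219757
1.4 23.4 [-1.6  1.   4.6] 0.013026319921428522 25.003629326820374
1.5 23.77 [-1.3  1.3  1.9] 0.013294597563345336 25.003641843795776
1.57 24.08 [-0.5  1.4  1.6] 0.0133509280318267 25.002336502075195
[ 0.68659963 -0.04924311  0.32579914] [ 0.68700904 -0.04935545  0.32602383] [-2.1136191   2.20523225  0.13757533]
[{'at': [0.6869, -0.0512, 0.3203], 'score': 0.89}] [{'at': [0.656, -0.0524, 0.1455], 'score': 0.92}, {'at': [0.7343, -0.2724, 0.0005], 'score': 0.39}]
[{'at': [0.4817, -0.0737, 0.1767], 'score': 0.56}] [{'at': [0.6601, -0.044, 0.1413], 'score': 0.81}, {'at': [0.669, -0.4381, -0.001], 'score': 0.25}]
scene 719 719 slope [-0.00737606  0.00019058] angle 1.5634203958219315
top 595 541 slope [-0.00539688 -0.00910735] angle 1.5653994983521715
```

View pics/s3.png

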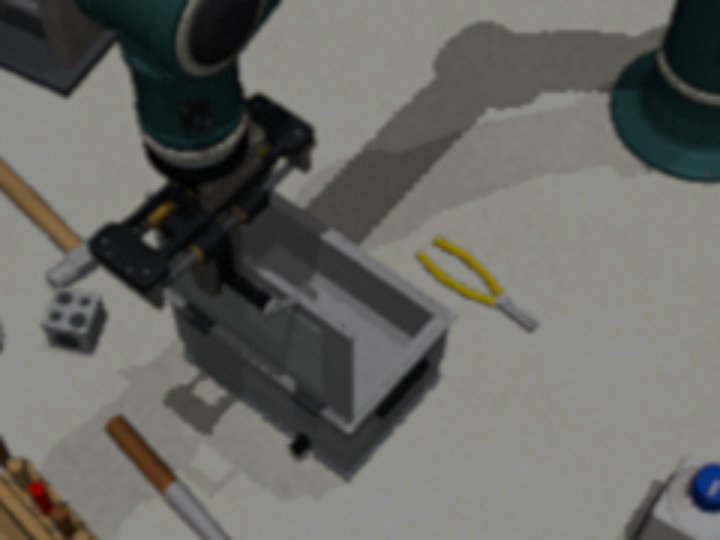

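The lid stands upright in the crop. Its plate runs from about (200,320) to (350,420) and the fingers hold the bar at (250,290). The fitted plane gives 1.563–1.565 rad, the tools are untouched, and contact is steady at 25 N. I'm handing it in.

```bash
python3 - <<'E'
from h import *
env.pause(.7); s=env.sense(); print(s["t"],s["grasp_force"],s["ee_pos"]); print(workorder.finish_job())
E
```

```text
25.4333 25.001860857009888 [ 0.68686887 -0.04921936  0.32576854]
the job is handed in; nothing more can be done
None
```

The job is handed in: I unscrewed the red cap about half a turn, and the arm is holding the lid by its bar at about 1.565 rad, gripping with 25 N; the handover returned no verdict.

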